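# Start the bass-bar press screws by feel, and spare the crossed one

## Robot

A 6-joint arm with a two-finger parallel gripper is mounted at the origin on the work surface. World frame = base frame: x ahead of the robot, y to its left, z up, the work surface at z = 0. Lengths are in m, angles in rad, forces in N, time in s.
With the tool pointing down it reaches from about 0.35 to 0.875 m from the base axis. Payload 4.2 kg.
Tool frame: the origin (TCP) lies on the centre line of the jaws, within the pads' length; the fingertips stand 19 mm ahead of it and the grasp point (between the pads) is the TCP; z points along the fingers, y is the direction in which the jaws open and shut (so a half turn about z gives the same grasp; the last joint's range is limited). The gripper opens to 87 mm and grips with 3 to 60 N. Pads are 19 mm wide; open, the fingers measure 117 mm over their backs; the gripper's body (75 mm by 190 mm) begins 51 mm behind the grasp point.
Start: joints at [-1.042, 0.385, 0.008, 0, -1.194, -0.259], TCP at [0.167, -0.602, 0.242] pointing down, gripper open.
Joint ranges: [-3.14, 3.14], [-1.21, 2.06], [-1.07, 1.41], [-3.16, 2.05], [-2.99, -0.16], [-3.1, 3.1]. Speed limits (rad/s): [2.79, 2.79, 3.14, 3.14, 3.14, 3.14].

## Interface

Orientations are given as [roll, pitch, yaw] about the fixed x, y, z axes, in that order (R = Rz(yaw) Ry(pitch) Rx(roll)).
In Python, from station import robot gives the robot as it stands.
- The arm moves only by the shell command python3 -m pendant 'ROWS'. ROWS is JSON, a list that holds one entry, the list of rows, each a list of 7 numbers: the finger opening in m, from 0 to 0.087, then the shift along the tool's x, y, z in m, then the turn, a rotation vector about the tool's x, y, z in degrees. A call has 1 to 5 rows; each row is the pose to reach, as a shift and turn from the pose measured when the call began, along the tool's axes at that moment; what a row does not reach only later rows make up. A row lasts 1/8 s, in which the tool goes at most 62.5 mm and 10.7 degrees, less where a joint would pass 70% of its speed; a pose out of reach is approached as far as the arm can. A call with a gripper value outside its range is refused whole. The fingers move at their own pace and stop on an object; the grip force is fixed at half the most. Time passes only in rows, so rows that repeat a pose let the fingers close. It gives the time, the measured TCP pose, the force and the opening at its end, in the units of the state.
- robot.get_obs(): the state, without advancing time (a new reading comes with each control period).
- robot.read_camera(name): name is "scene" or "top" or "wrist"; returns the picture (480x640x3 uint8, blue, green, red); there is no depth.
- robot.camera_model(name): a dict with "intrinsics" (3x3 intrinsics, pixels), "R" (3x3) and "t" (3): a world point X has camera coordinates R X + t. Camera axes: x right, y down, z forward; pixel columns grow to the right and rows downward; lengths in m; the calibration is good to about 2 mm. A picture is of the moment at which its call begins: read the wrist's pose just before it. camera_model takes no time and is no camera call; for the wrist camera it gives the pose at the moment of the call.
- robot.finish_job(): hands the job in, once; it reports no verdict.
Trained networks look in the newest picture that a camera, given by its name, has taken for a name from the list of things; names that differ only in an ending like _2 or _b are one class to them, and where a whole thing is asked for, a point or a joint stands for the part that bears it (a point fixed in the world has none). Each returns a list of dicts, best first, with "confidence" (0 to 1); they miss things now and then, are a little off and sometimes report something else, mostly with a low value. They report only what shows in the picture. A call takes as long as a camera call.
- robot.cut_out(camera, target): "region" (480x640 bool, what is visible of it) and "bbox" ([left, top, width, height] in pixels, round what is visible of it).
The state is a dict: "time_s": time; "q": joint angles; "qvel": joint speeds; "joint_torque": joint torques, N m; "position": TCP position; "tcp_rot": TCP orientation; "wrist_force": force on the tool from outside, world axes, zero at the start; "moment": the same for the moment, N m; "opening": finger opening in m.
Only numpy, scipy, OpenCV 4.12 (cv2) and the standard library are available. Lean on these libraries where they do the work, as an engineer would, in place of code of your own. Each camera call takes 0.05 s, during which the arm holds its last target.

## Task

Try both clamp screws of the bass-bar press by turning their knobs clockwise with a light hand: one of the two has a crossed thread, and you can only feel which. Where a screw binds early, stop at once, never force it, and turn it back to where it started; wind the sound one fully home so that its foot bears on the bass bar. At the end let go of both, and leave the other things on the bench alone.

Things in the scene. Friction and masses are not known exactly. Their poses are not given: they have to be found in the camera images.
- press: wooden bass-bar gluing press, fixed to the bench: base 240 x 430 x 18 mm, on it a violin front with the pale bass bar; above, a beech beam along y, 50 mm wide, 430 long, top 111 mm above the bench, on two steel posts with 8 mm nuts at its ends. Origin: centre of the base's underside; y along the beam, z up; yaw within 0.5 rad
- threads: the two threads inside the beam; only their brass collars (28 mm wide, 6 mm high) show under the knobs. Fixed; origin and axes as the press. Which one is crossed cannot be seen. A binding thread is loaded 16 mm from its screw's axis: 30 N there damages it, about 0.45 N m at the knob. Turning a knob loads nothing else here
- left_knob (a point): black fluted round knob of the left clamp screw, 38 mm wide, 28 mm tall, upright axis, red top with a white line; 75 mm along +y from the press's middle. Point: on the axis at mid height, about 147 mm above the bench at the start, 22 mm free between knob and beam. Sinks 2.5 mm per rad as it is screwed in. Grip it from above at any yaw; re-grip to turn far
- right_knob (a point): black fluted round knob of the right clamp screw, 38 mm wide, 28 mm tall, upright axis, red top with a white line; 75 mm along -y from the press's middle. Point: on the axis at mid height, about 147 mm above the bench at the start, 22 mm free between knob and beam. Sinks 2.5 mm per rad as it is screwed in. Grip it from above at any yaw; re-grip to turn far
- left_screw (a joint): left screw's turning in rad: positive clockwise from above = screwing in. Starts at 0 to 0.1, lower stop -0.25, firm stop at 3.0 = fully home, foot on the bass bar. Sound: steady light drag, about 0.06 N m. Crossed: as light at first, begins to bind between 0.4 and 0.9, then springy, 0.9 N m more per rad. Let go while bound, it springs back a little; else it stays where left
- right_screw (a joint): right screw's turning in rad: positive clockwise from above = screwing in. Starts at 0 to 0.1, lower stop -0.25, firm stop at 3.0 = fully home, foot on the bass bar. Sound: steady light drag, about 0.06 N m. Crossed: as light at first, begins to bind between 0.4 and 0.9, then springy, 0.9 N m more per rad. Let go while bound, it springs back a little; else it stays where left
- glue_jar: glass glue jar with a red cap, 56 mm wide and 75 mm tall, standing loose on the bench; origin at its underside; leave it alone
- block_plane: small steel block plane 130 x 46 mm, 38 mm tall, loose on the bench; origin at its underside; leave it alone
- spool_clamp: loose wooden spool clamp, two maple discs 32 mm wide on a brass rod, 89 mm tall, standing; origin at its underside; leave it alone

How it is judged:
On the way:
1. the crossed thread has been felt: its screw was turned until it just began to bind (contact force between threads and anything else above 1.5 N), for 0.1 s.
At the end, for the whole second after the job is handed in: One screw (the sound one) is fully home, its joint above 2.8 rad of 3.0; the other (the crossed one) is turned back to where it started, its joint between -0.3 and 0.25 rad, with no load on its thread (below 0.5 N); the fingers touch nothing (((value of joint left_screw above 2.8 rad and value of joint right_screw between -0.3 and 0.25 rad) or (value of joint right_screw above 2.8 rad and value of joint left_screw between -0.3 and 0.25 rad)) and contact force between threads and anything else below 0.5 N and contact force between the fingers and anything else below 0.1 N).
It fails at once if a crossed thread is forced: the load on the threads exceeds 30 N (contact force between threads and anything else above 30 N).
It fails at once if the glue jar is disturbed: moved by more than 30 mm (distance of glue_jar from where it was at the start of the episode above 0.03 m).
It fails at once if the block plane is disturbed: moved by more than 30 mm (distance of block_plane from where it was at the start of the episode above 0.03 m).
It fails at once if the spool clamp is disturbed: moved by more than 30 mm (distance of spool_clamp from where it was at the start of the episode above 0.03 m).
It also fails if it takes over 64 s, if anything falls off the work surface, if the arm or the gripper's body presses on something with over 40 N, if the wrist force passes 120 N, or if a joint passes its speed limit or range.

## Working session

There is one attempt and no reset: what is moved stays moved. The work goes in short steps, Python scripts to look and compute and a shell command to move; the robot and the scene stay as the last step left them, time stands still between calls to the robot, and variables do not carry over. Pictures are saved under pics/ and viewed, and the job is handed in when it is done.

```bash
ls; mkdir -p pics
python3 - <<'E'
from station import robot
import cv2,json
o=robot.get_obs();print(o)
for c in("scene","top"):
    im=robot.read_camera(c);cv2.imwrite(f"pics/{c}0.png",im)
    m=robot.camera_model(c);print(c,m)
    for n in("left_knob","right_knob","press","glue_jar","block_plane","spool_clamp"):
        r=robot.cut_out(c,n);print(n,[(x["confidence"],x["bbox"]) for x in r][:3])
print(robot.get_obs()["time_s"])
E
```

```text
pics
{'time_s': 0.0, 'q': array([-1.04241524e+00,  3.85505010e-01,  6.64655571e-03, -5.32604607e-04,
       -1.19400624e+00, -2.58612556e-01]), 'qvel': array([-0.00322756,  0.00130408,  0.00161963,  0.0014535 ,  0.00060893,
        0.00129226]), 'joint_torque': array([-2.26055476e-03, -3.90663922e+01,  1.87404299e+01,  4.21992794e+00,
        1.10036350e-02, -1.83890907e-04]), 'position': array([ 0.16645293, -0.60184255,  0.24049381]), 'tcp_rot': array([ 3.13946647e+00, -5.05949475e-05, -2.87202055e+00]), 'wrist_force': array([-0.10326044, -0.0180789 ,  0.06977018]), 'moment': array([-0.0264299 ,  0.01892108,  0.03113824]), 'opening': 0.08715820073618717}
scene {'intrinsics': array([[439.29644114,   0.        , 321.0800958 ],
       [  0.        , 439.29644114, 236.11049385],
       [  0.        ,   0.        ,   1.        ]]), 'R': array([[ 0.88243561,  0.47043128, -0.00134817],
       [ 0.34537903, -0.64980289, -0.67710378],
       [-0.31940684,  0.59703486, -0.7358863 ]]), 't': array([-0.47787325, -0.13076742,  1.26915147])}
left_knob [(0.64, [353.8, 199.6, 15.6, 16.1])]
right_kno
[... 265 characters left out ...]
7 ,   0.        , 322.72540552],
       [  0.        , 554.6162327 , 247.34313087],
       [  0.        ,   0.        ,   1.        ]]), 'R': array([[ 6.28626121e-04, -9.99893693e-01,  1.45673703e-02],
       [-9.98366305e-01, -1.45982908e-03, -5.71190774e-02],
       [ 5.71342711e-02, -1.45076651e-02, -9.98261089e-01]]), 't': array([-0.02679004,  0.5532338 ,  1.54525419])}
left_knob [(0.75, [271.5, 217.1, 18.9, 11.5])]
right_knob [(0.55, [328.1, 236.7, 13.9, 14.7])]
press [(0.87, [224.4, 172.5, 171.4, 135.4])]
glue_jar [(0.77, [157.5, 208.8, 20.8, 19.9])]
block_plane [(0.85, [152.0, 277.5, 18.3, 45.9])]
spool_clamp [(0.67, [460.4, 259.5, 18.3, 10.3]), (0.66, [330.2, 234.2, 12.2, 18.0])]
0.7
```

Run:
```python
import cv2,numpy as np
t=cv2.imread("pics/top0.png");s=cv2.imread("pics/scene0.png")
a=cv2.resize(t[160:320,200:420],None,fx=3,fy=3,interpolation=2);cv2.imwrite("pics/ct.png",a)
b=cv2.resize(s[170:350,220:440],None,fx=3,fy=3,interpolation=2);cv2.imwrite("pics/cs.png",b)
```

```text
(no output)
```

View pics/top0.png

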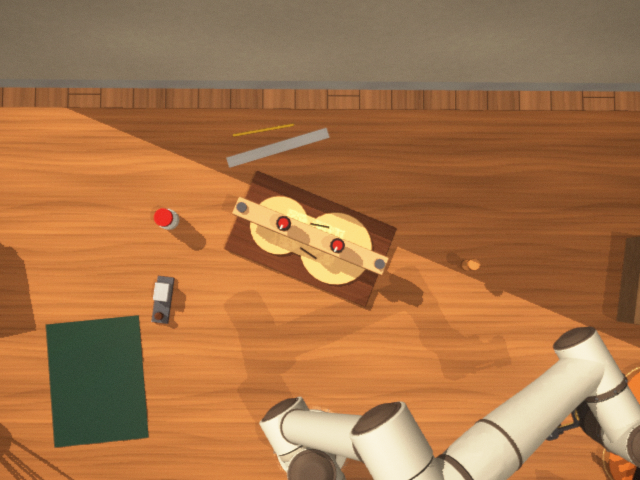

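```bash
sleep 1
```

```text
(no output)
```

View pics/ct.png

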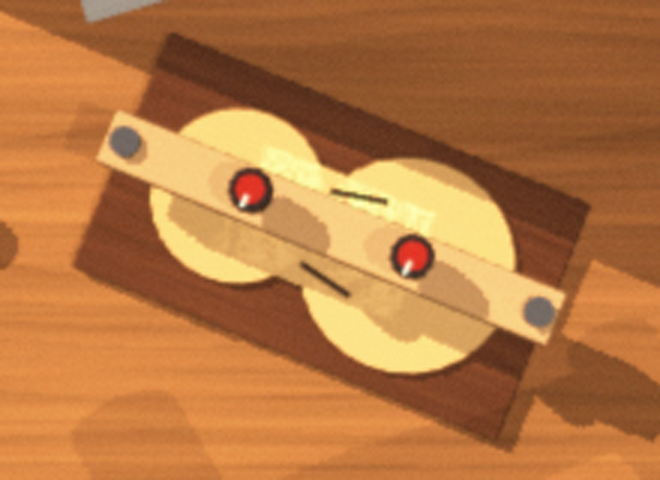

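View pics/cs.png

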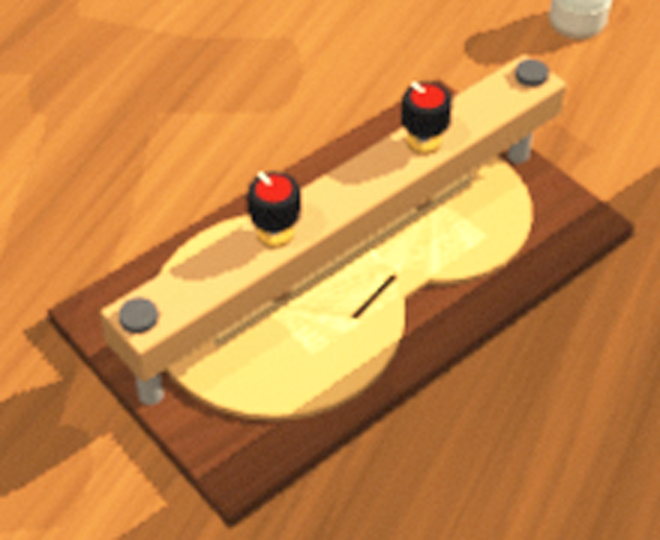

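The top view shows the left knob's red top at about (283, 223), the right one's at (337, 245), and the nuts at (241, 207) and (380, 264). The jar, plane and spool stand well clear of the press.

```bash
cat > h.py <<'E'
import numpy as np,cv2
from station import robot
def ray(m,u,v,z):
    K=np.array(m["intrinsics"]);R=np.array(m["R"]);t=np.array(m["t"])
    c=-R.T@t;d=R.T@np.linalg.solve(K,[u,v,1.]);return c+d*(z-c[2])/d[2]
def red(im,minA=30):
    b,g,r=[im[...,i].astype(int) for i in range(3)]
    M=((r>120)&(g<70)&(b<70)).astype(np.uint8)
    n,l,s,c=cv2.connectedComponentsWithStats(M)
    return [(s[i],c[i]) for i in range(1,n) if s[i][4]>=minA]
E
python3 - <<'E'
from h import *
for c in("top","scene"):
    im=cv2.imread(f"pics/{c}0.png");m=robot.camera_model(c)
    for s,p in red(im): print(c,s,p.round(1),ray(m,*p,.161).round(4))
m=robot.camera_model("top")
P=[ray(m,200+x/3,160+y/3,.115) for x,y in((125,142),(540,311))];print(P,(P[0]+P[1])/2)
E
```

```text
top [248 183  30  18 191] [258.7 192. ] [0.6869 0.1401 0.161 ]
top [154 209  19  17 255] [163. 217.] [0.6218 0.3833 0.161 ]
top [237 218  12   9  40] [242.6 222.2] [0.609  0.1806 0.161 ]
top [278 218  11  10  73] [283.1 222. ] [0.6097 0.0774 0.161 ]
top [227 225  30  23 263] [241.4 236.6] [0.5722 0.1834 0.161 ]
top [371 233  20  10  42] [380.5 237.5] [ 0.5704 -0.172   0.161 ]
top [373 239  16  16 121] [380.1 246.1] [ 0.5483 -0.1708  0.161 ]
top [332 240  11  10  74] [337.4 244.1] [ 0.5532 -0.0615  0.161 ]
top [226 244  15  11  55] [234.7 249.2] [0.5399 0.2001 0.161 ]
top [290 255  13  13  47] [296.4 261.4] [0.5089 0.0428 0.161 ]
top [309 275  64  26 338] [346.7 290.9] [ 0.4342 -0.0851  0.161 ]
top [626 466  10  10  47] [630.  471.6] [-0.019  -0.7975  0.161 ]
scene [135   0  40  16 417] [153.1   5.5] [-0.6361  0.7467  0.161 ]
scene [  44   12   60   36 1055] [78.1 30.1] [-0.7154  0.4327  0.161 ]
scene [148  27   6   9  32] [150.8  30.7] [-0.4716  0.5551  0.161 ]
scene [106  47  21  31 256] [113.5  63.3] [-0.3998  0.3013  0.161 ]
scene [161  53   9  20  83] [165.9  61.6] [-0.2541  0.3919  0.161 ]
scene [407 153  17  13 186] [415.2 158.9] [0.6607 0.2816 0.161 ]
scene [357 198  11   8  68] [362.4 201.9] [0.6086 0.0746 0.161 ]
scene [305 228  13  10  87] [311.2 232.6] [ 0.5522 -0.0641  0.161 ]
[array([0.65314177, 0.18943317, 0.115     ]), array([ 0.50472118, -0.17577889,  0.115     ])] [0.57893147 0.00682714 0.115     ]
```

```bash
python3 -m pendant '[[[0.087,-0.045,0.036,0,0,0,-9.5],[0.087,-0.09,0.073,0,0,0,-19],[0.087,-0.135,0.109,0,0,0,-28.5],[0.087,-0.18,0.146,0,0,0,-38],[0.087,-0.225,0.182,0,0,0,-47.5]]]'
cat >> h.py <<'E'
def go(P,yaw_deg=0):
    from scipy.spatial.transform import Rotation as Ro
    o=robot.get_obs();R=Ro.from_euler('xyz',o['tcp_rot'])
    print('t',o['time_s'],'pos',o['position'].round(4),'rpy',o['tcp_rot'].round(4),'q',o['q'].round(3),'F',o['wrist_force'].round(2),'M',o['moment'].round(3),'op',round(o['opening'],4))
    if P is not None: print('tool shift',R.inv().apply(np.array(P)-o['position']).round(4))
    T=Ro.from_euler('xyz',[np.pi,0,o['tcp_rot'][2]]);print('level rotvec',(R.inv()*T).as_rotvec(degrees=True).round(2))
E
python3 -c "
from h import *
go([.5525,-.063,.24])"
```

```text
time_s: 1.32
position: [0.3358, -0.3654, 0.2419]
tcp_rot: [-3.141, -0.0, -2.037]
wrist_force: [0.3, -0.5, 0.6]
opening: 0.087
t 1.325 pos [ 0.3358 -0.3654  0.2419] rpy [-3.1406e+00 -2.0000e-04 -2.0373e+00] q [-0.5    0.164 -0.299  0.    -1.106  0.033] F [ 0.34 -0.52  0.63] M [ 0.015 -0.004  0.012] op 0.087
tool shift [-0.3676 -0.0575  0.0019]
level rotvec [-0.05 -0.01  0.  ]
```

```bash
python3 -m pendant '[[[0.087,-0.06,-0.009,0,0,0,-10],[0.087,-0.12,-0.019,0,0,0,-20],[0.087,-0.18,-0.028,0,0,0,-30],[0.087,-0.24,-0.038,0,0,0,-40],[0.087,-0.3,-0.047,0,0,0,-50]]]'
python3 - <<'E'
from h import *
go([.5525,-.063,.24])
im=robot.read_camera("wrist");cv2.imwrite("pics/w1.png",im)
E
```

```text
time_s: 1.95
position: [0.5138, -0.1168, 0.2424]
tcp_rot: [-3.14, -0.001, -1.158]
wrist_force: [0.5, -0.9, -0.6]
opening: 0.0869
t 1.95 pos [ 0.5138 -0.1168  0.2424] rpy [-3.1401e+00 -1.5000e-03 -1.1585e+00] q [ 8.500e-02  2.160e-01 -2.320e-01  1.000e-03 -1.121e+00  3.270e-01] F [ 0.46 -0.91 -0.63] M [-0.075  0.053  0.005] op 0.0869
tool shift [-0.0338 -0.057   0.0025]
level rotvec [-0.08 -0.08  0.  ]
```

View pics/w1.png

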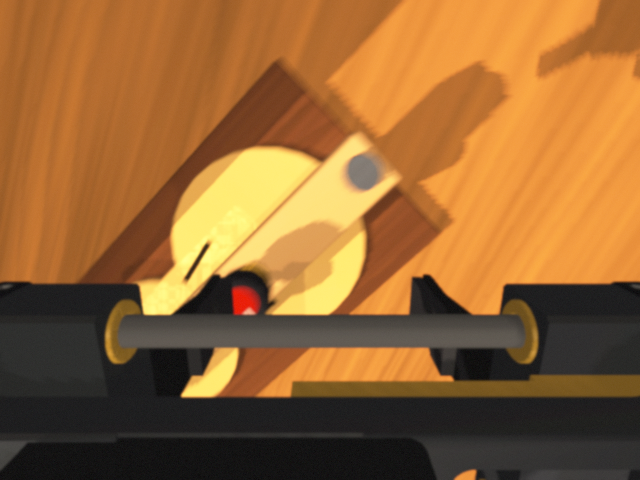

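The wrist view shows the right knob's red top at (245, 298) between the jaws and below the finger rod. Next I move over it.

```bash
python3 -m pendant '[[[0.087,-0.017,-0.03,0.01,0,0,0],[0.087,-0.034,-0.057,0.02,0,0,0],[0.087,-0.034,-0.057,0.03,0,0,0],[0.087,-0.034,-0.057,0.03,0,0,0]]]'
python3 - <<'E'
from h import *
go([.5525,-.063,.15])
im=robot.read_camera("wrist");cv2.imwrite("pics/w2.png",im);m=robot.camera_model("wrist")
for s,p in red(im): print(s,p,ray(m,*p,.161))
im=robot.read_camera("top");cv2.imwrite("pics/t2.png",im[160:320,200:420].repeat(3,0).repeat(3,1))
E
```

```text
time_s: 2.5
position: [0.5553, -0.0585, 0.2114]
tcp_rot: [-3.139, -0.001, -1.149]
wrist_force: [0.1, -0.2, 0.4]
opening: 0.0871
t 2.5 pos [ 0.5553 -0.0585  0.2114] rpy [-3.1392e+00 -1.4000e-03 -1.1493e+00] q [ 1.860e-01  2.950e-01 -2.060e-01  1.000e-03 -1.068e+00  2.350e-01] F [ 0.07 -0.15  0.41] M [-0.014  0.175 -0.007] op 0.0871
tool shift [0.0028 0.0046 0.0614]
level rotvec [-0.14 -0.08  0.  ]
[373  46  28  21  85] [384.58823529  55.83529412] [ 0.57329539 -0.1747344   0.161     ]
[486 163  22  26  54] [496.62962963 176.07407407] [ 0.49167388 -0.14674611  0.161     ]
[ 312  246   45   43 1409] [333.38254081 266.28601845] [ 0.55037042 -0.06388993  0.161     ]
```

View pics/w2.png

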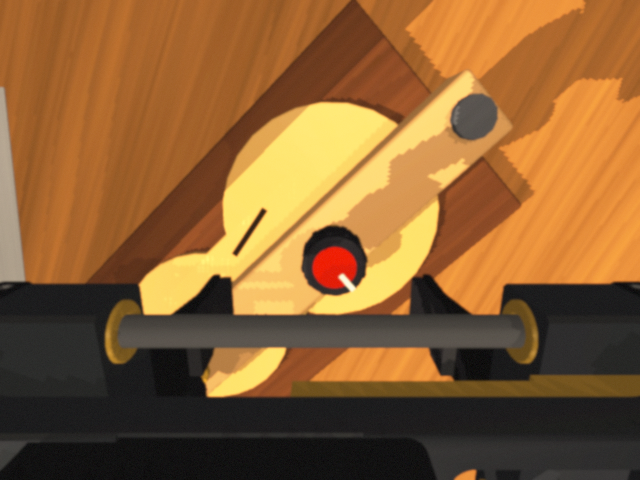

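```bash
python3 -m pendant '[[[0.087,0.003,0.005,0,0,0,-10],[0.087,0.003,0.005,0.02,0,0,-20],[0.087,0.003,0.005,0.04,0,0,-20],[0.087,0.003,0.005,0.061,0,0,-20],[0.087,0.003,0.005,0.061,0,0,-20]]]'
python3 -c "
from h import *
go([.552,-.063,.15])"
```

```text
time_s: 3.22
position: [0.5518, -0.0647, 0.151]
tcp_rot: [-3.14, -0.002, -0.802]
wrist_force: [-0.3, 0.5, 0.5]
opening: 0.0871
t 3.225 pos [ 0.5518 -0.0647  0.151 ] rpy [-3.1399e+00 -2.4000e-03 -8.0220e-01] q [ 0.176  0.35  -0.294  0.001 -0.925  0.592] F [-0.32  0.52  0.47] M [-0.006  0.175  0.035] op 0.0871
tool shift [-0.0011 -0.0013  0.001 ]
level rotvec [-0.1  -0.14  0.  ]
```

```bash
python3 -m pendant '[[[0.05,-0.001,-0.001,0.0,0,0,0],[0.04,-0.001,-0.001,0.0,0,0,0],[0.03,-0.001,-0.001,0.0,0,0,0],[0.03,-0.001,-0.001,0,0,0,0]]]'
python3 -c "
from h import *
go([.552,-.063,.15])"
```

```text
time_s: 3.72
position: [0.552, -0.0633, 0.1514]
tcp_rot: [-3.139, -0.003, -0.802]
wrist_force: [-0.2, 0.3, 0.4]
opening: 0.0547
t 3.725 pos [ 0.552  -0.0633  0.1514] rpy [-3.1393e+00 -2.9000e-03 -8.0220e-01] q [ 0.178  0.349 -0.294  0.001 -0.925  0.59 ] F [-0.25  0.34  0.38] M [-0.043  0.161 -0.005] op 0.0547
tool shift [-0.0002 -0.0002  0.0014]
level rotvec [-0.13 -0.16  0.  ]
```

```bash
python3 -m pendant '[[[0.03,0,0,0,0,0,0],[0.03,0,0,0,0,0,0],[0.03,0,0,0,0,0,0],[0.03,0,0,0,0,0,0]]]'
python3 - <<'E'
from h import *
go(None)
for i in range(3):
    im=robot.read_camera("wrist"); o=robot.get_obs();print(o['wrist_force'].round(2),o['moment'].round(3))
cv2.imwrite("pics/w3.png",im)
E
```

```text
time_s: 4.22
position: [0.5506, -0.0644, 0.1514]
tcp_rot: [3.14, -0.002, -0.802]
wrist_force: [-3.6, -3.3, 3.0]
opening: 0.0375
t 4.225 pos [ 0.5506 -0.0644  0.1514] rpy [ 3.140e+00 -1.800e-03 -8.022e-01] q [ 0.177  0.349 -0.295  0.003 -0.928  0.59 ] F [-3.57 -3.31  2.97] M [-1.28   1.11  -0.006] op 0.0375
level rotvec [ 0.09 -0.1  -0.  ]
[-2.75 -4.27  2.17] [-1.326  1.038  0.047]
[-3.08 -4.86  2.23] [-1.345  1.052  0.08 ]
[-3.29 -4.98  2.37] [-1.303  1.038  0.006]
```

View pics/w3.png

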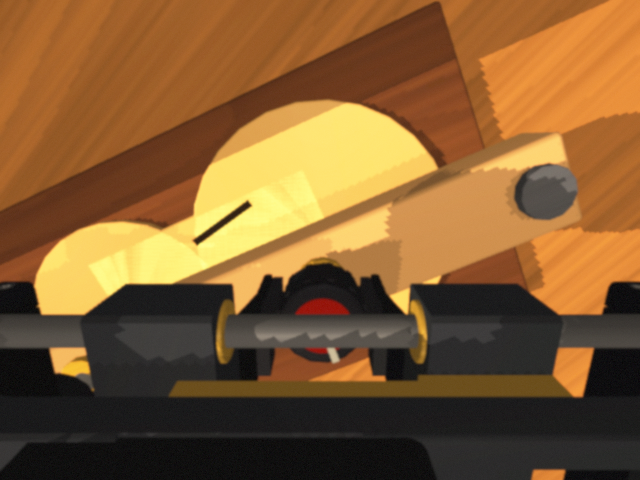

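The knob is gripped at an opening of 37.5 mm. The white line now sits at (334, 352).

```bash
cat >> h.py <<'E'
def feel(n=6):
    M=[];F=[]
    for i in range(n):
        robot.read_camera("wrist");o=robot.get_obs();M.append(o['moment']);F.append(o['wrist_force'])
    M=np.array(M);F=np.array(F)
    print('t',o['time_s'],'pos',o['position'].round(4),'yaw',o['tcp_rot'][2].round(4),'q6',o['q'][5].round(3),'tau6',o['joint_torque'][5].round(3),'op',round(o['opening'],4))
    print('F',F.mean(0).round(2),'M',M.mean(0).round(3),'Mz',M[:,2].round(3))
E
python3 -m pendant '[[[0.03,0,0,0.0002,0,0,5],[0.03,0,0,0.0004,0,0,10],[0.03,0,0,0.0007,0,0,15]]]'
python3 -c "
from h import *
feel()"
python3 -m pendant '[[[0.03,0,0,0.0001,0,0,3],[0.03,0,0,0.0002,0,0,5]]]'
python3 -c "
from h import *
feel(4)"
```

```text
time_s: 4.75
position: [0.5503, -0.0647, 0.1507]
tcp_rot: [3.14, -0.002, -1.067]
wrist_force: [-1.6, -1.4, 1.5]
opening: 0.0374
t 5.05 pos [ 0.5503 -0.0646  0.1507] yaw -1.0631 q6 0.329 tau6 0.045 op 0.0376
F [-1.5  -1.93  1.32] M [-0.548  0.522 -0.06 ] Mz [-0.083 -0.042 -0.053 -0.091 -0.044 -0.046]
time_s: 5.3
position: [0.5503, -0.0647, 0.1505]
tcp_rot: [3.14, -0.002, -1.151]
wrist_force: [-1.9, -1.7, 1.6]
opening: 0.0376
t 5.5 pos [ 0.5503 -0.0647  0.1505] yaw -1.1499 q6 0.242 tau6 0.055 op 0.0373
F [-1.24 -1.23  1.68] M [-0.566  0.521 -0.048] Mz [-0.06  -0.042 -0.016 -0.074]
```

```bash
python3 -m pendant '[[[0.03,0,0,0.0001,0,0,2],[0.03,0,0,0.0002,0,0,4]]]'
python3 -c "
from h import *
feel(3)"
python3 -m pendant '[[[0.03,0,0,0.0001,0,0,2],[0.03,0,0,0.0002,0,0,4]]]'
python3 -c "
from h import *
feel(3)"
```

```text
time_s: 5.75
position: [0.5502, -0.0647, 0.1503]
tcp_rot: [3.14, -0.002, -1.222]
wrist_force: [-1.5, -1.7, 1.7]
opening: 0.0376
t 5.9 pos [ 0.5503 -0.0647  0.1503] yaw -1.2201 q6 0.172 tau6 0.03 op 0.0371
F [-1.99 -1.97  1.32] M [-0.592  0.554 -0.065] Mz [-0.046 -0.089 -0.06 ]
time_s: 6.15
position: [0.5502, -0.0647, 0.1501]
tcp_rot: [3.14, -0.002, -1.292]
wrist_force: [-2.8, -1.8, 2.4]
opening: 0.0372
t 6.3 pos [ 0.5502 -0.0647  0.1501] yaw -1.2905 q6 0.102 tau6 0.03 op 0.0375
F [-2.03 -2.59  1.72] M [-0.592  0.654 -0.045] Mz [-0.038 -0.066 -0.03 ]
```

```bash
python3 -m pendant '[[[0.03,0,0,0.0001,0,0,2],[0.03,0,0,0.0002,0,0,4]]]'
python3 -c "
from h import *
feel(3)"
python3 -m pendant '[[[0.03,0,0,0.0001,0,0,2],[0.03,0,0,0.0002,0,0,4]]]'
python3 -c "
from h import *
feel(3)"
```

```text
time_s: 6.55
position: [0.5502, -0.0647, 0.15]
tcp_rot: [3.14, -0.002, -1.362]
wrist_force: [-2.1, -2.7, 2.3]
opening: 0.0372
t 6.7 pos [ 0.5502 -0.0648  0.15  ] yaw -1.3608 q6 0.031 tau6 0.03 op 0.0372
F [-1.91 -1.97  2.45] M [-0.566  0.682 -0.035] Mz [-0.053 -0.014 -0.038]
time_s: 6.95
position: [0.5501, -0.0647, 0.1498]
tcp_rot: [3.14, -0.003, -1.433]
wrist_force: [-1.9, -1.8, 2.7]
opening: 0.0372
t 7.1 pos [ 0.5501 -0.0648  0.1498] yaw -1.431 q6 -0.039 tau6 0.031 op 0.0373
F [-2.25 -2.14  2.78] M [-0.572  0.719 -0.05 ] Mz [-0.055 -0.052 -0.045]
```

```bash
sleep 0
python3 -m pendant '[[[0.03,0,0,0.0001,0,0,2],[0.03,0,0,0.0002,0,0,4]]]'
python3 -c "
from h import *
feel(3)"
python3 -m pendant '[[[0.03,0,0,0.0001,0,0,2],[0.03,0,0,0.0002,0,0,4]]]'
python3 -c "
from h import *
feel(3)"
```

```text
time_s: 7.35
position: [0.5501, -0.0648, 0.1496]
tcp_rot: [3.14, -0.003, -1.503]
wrist_force: [-1.9, -3.0, 2.7]
opening: 0.0375
t 7.5 pos [ 0.5501 -0.0648  0.1496] yaw -1.5013 q6 -0.109 tau6 0.032 op 0.0376
F [-2.44 -2.26  2.66] M [-0.55   0.737 -0.057] Mz [-0.065 -0.079 -0.026]
time_s: 7.75
position: [0.55, -0.0648, 0.1494]
tcp_rot: [3.141, -0.003, -1.573]
wrist_force: [-2.4, -3.2, 2.8]
opening: 0.037
t 7.9 pos [ 0.55   -0.0648  0.1494] yaw -1.5716 q6 -0.179 tau6 0.032 op 0.0374
F [-2.88 -1.81  3.24] M [-0.544  0.817 -0.059] Mz [-0.096 -0.051 -0.029]
```

```bash
sleep 0
python3 -m pendant '[[[0.03,0,0,0.0001,0,0,2],[0.03,0,0,0.0002,0,0,4]]]'
python3 -c "
from h import *
feel(3)"
python3 -m pendant '[[[0.03,0,0,0.0001,0,0,2],[0.03,0,0,0.0002,0,0,4]]]'
python3 - <<'E'
from h import *
feel(3)
cv2.imwrite("pics/w4.png",robot.read_camera("wrist"))
E
```

```text
time_s: 8.15
position: [0.55, -0.0648, 0.1492]
tcp_rot: [3.141, -0.003, -1.644]
wrist_force: [-2.8, -2.1, 5.7]
opening: 0.0374
t 8.3 pos [ 0.5499 -0.0648  0.1492] yaw -1.6419 q6 -0.25 tau6 0.033 op 0.0369
F [-2.62 -1.97  3.63] M [-0.556  0.896 -0.082] Mz [-0.096 -0.1   -0.05 ]
time_s: 8.55
position: [0.5499, -0.0648, 0.149]
tcp_rot: [3.141, -0.003, -1.714]
wrist_force: [-2.4, -2.0, 3.6]
opening: 0.0371
t 8.7 pos [ 0.5499 -0.0648  0.149 ] yaw -1.7122 q6 -0.32 tau6 0.034 op 0.0372
F [-2.81 -2.28  3.57] M [-0.497  0.977 -0.117] Mz [-0.112 -0.102 -0.137]
```

View pics/w4.png

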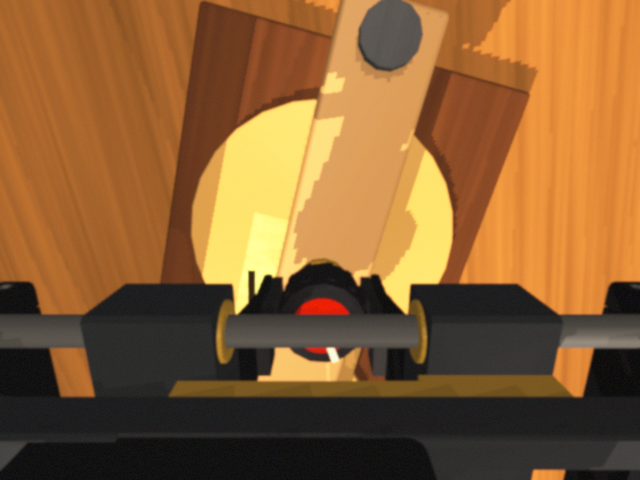

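```bash
python3 -m pendant '[[[0.03,0,0,0.0001,0,0,2],[0.03,0,0,0.0002,0,0,4]]]'
python3 - <<'E'
from h import *
feel(5)
E
```

```text
time_s: 9.0
position: [0.5499, -0.0648, 0.1489]
tcp_rot: [3.141, -0.003, -1.784]
wrist_force: [-3.0, -1.3, 3.8]
opening: 0.0373
t 9.25 pos [ 0.5499 -0.0648  0.1489] yaw -1.782 q6 -0.389 tau6 0.065 op 0.0374
F [-3.16 -1.66  4.09] M [-0.452  0.987 -0.062] Mz [-0.085 -0.053 -0.085 -0.009 -0.08 ]
```

```bash
python3 -m pendant '[[[0.03,0,0,0.0001,0,0,2],[0.03,0,0,0.0002,0,0,4]]]'
python3 - <<'E'
from h import *
feel(6)
E
```

```text
time_s: 9.5
position: [0.5498, -0.0648, 0.1487]
tcp_rot: [3.141, -0.003, -1.854]
wrist_force: [-3.6, -1.1, 4.3]
opening: 0.0377
t 9.8 pos [ 0.5498 -0.0648  0.1486] yaw -1.8519 q6 -0.459 tau6 0.067 op 0.037
F [-3.22 -1.57  4.03] M [-0.406  1.081 -0.104] Mz [-0.132 -0.111 -0.084 -0.099 -0.127 -0.07 ]
```

```bash
python3 -m pendant '[[[0.03,0,0,0.0001,0,0,2],[0.03,0,0,0.0002,0,0,4]]]'
python3 - <<'E'
from h import *
feel(8)
cv2.imwrite("pics/w5.png",robot.read_camera("wrist"))
E
```

```text
time_s: 10.05
position: [0.5498, -0.0648, 0.1485]
tcp_rot: [3.141, -0.003, -1.924]
wrist_force: [-3.9, -0.7, 5.1]
opening: 0.0372
t 10.45 pos [ 0.5498 -0.0648  0.1485] yaw -1.9219 q6 -0.529 tau6 0.069 op 0.0377
F [-3.97 -1.21  4.91] M [-0.344  1.156 -0.064] Mz [-0.059 -0.071 -0.019 -0.043 -0.088 -0.082 -0.067 -0.082]
```

View pics/w5.png

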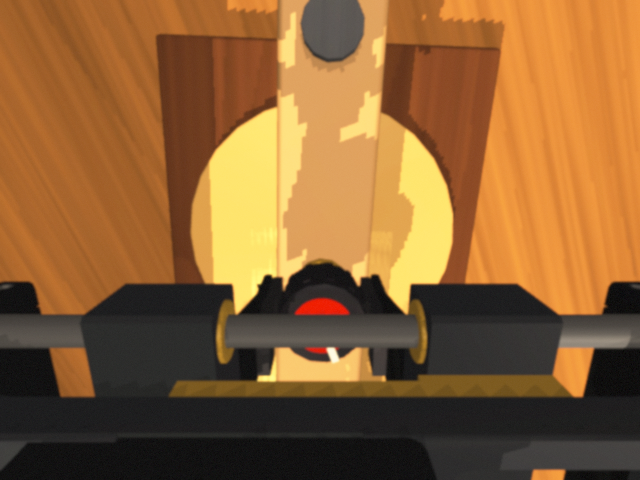

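At 1.12 rad the torque is still the light drag of about 0.06 N m. A crossed thread would read at least 0.25 by now, so the right screw is the sound one and I wind it home.

```bash
python3 -m pendant '[[[0.03,0,0,0.0003,0,0,8],[0.03,0,0,0.0007,0,0,16],[0.03,0,0,0.001,0,0,24]]]'
python3 - <<'E'
from h import *
feel(3)
E
python3 -m pendant '[[[0.03,0,0,0.0003,0,0,8],[0.03,0,0,0.0007,0,0,16],[0.03,0,0,0.001,0,0,24],[0.03,0,0,0.0014,0,0,32],[0.03,0,0,0.0017,0,0,40]]]'
python3 - <<'E'
from h import *
feel(3)
E
```

```text
time_s: 10.88
position: [0.5496, -0.0646, 0.1474]
tcp_rot: [-3.141, -0.003, -2.345]
wrist_force: [-4.2, -0.7, 4.6]
opening: 0.0377
t 11.025 pos [ 0.5496 -0.0646  0.1474] yaw -2.3393 q6 -0.947 tau6 -0.037 op 0.0376
F [-4.3  -0.46  4.66] M [-0.118  1.343 -0.073] Mz [-0.058 -0.071 -0.089]
time_s: 11.65
position: [0.5494, -0.0642, 0.1456]
tcp_rot: [-3.14, -0.002, -3.04]
wrist_force: [-3.8, 1.6, 6.2]
opening: 0.0372
t 11.8 pos [ 0.5494 -0.0642  0.1456] yaw -3.0359 q6 -1.643 tau6 -0.008 op 0.0372
F [-4.24  0.44  5.27] M [ 0.269  1.327 -0.049] Mz [-0.07   0.008 -0.084]
```

```bash
python3 -m pendant '[[[0.03,0,0,0.0003,0,0,8],[0.03,0,0,0.0007,0,0,16],[0.03,0,0,0.001,0,0,24],[0.03,0,0,0.0014,0,0,32],[0.03,0,0,0.0015,0,0,35]]]'
python3 - <<'E'
from h import *
feel(3)
E
python3 -m pendant '[[[0.03,0,0,0.0001,0,0,2],[0.03,0,0,0.0001,0,0,3]]]'
python3 - <<'E'
from h import *
feel(5)
E
```

```text
time_s: 12.42
position: [0.5494, -0.0638, 0.1441]
tcp_rot: [-3.14, -0.001, 2.637]
wrist_force: [-4.5, 0.6, 4.0]
opening: 0.0374
t 12.575 pos [ 0.5494 -0.0638  0.1441] yaw 2.6386 q6 -2.252 tau6 0.034 op 0.0371
F [-4.47  1.1   4.49] M [ 0.289  1.161 -0.079] Mz [-0.093 -0.105 -0.039]
time_s: 12.82
position: [0.5495, -0.0637, 0.144]
tcp_rot: [-3.14, -0.001, 2.586]
wrist_force: [-3.3, 0.6, 4.1]
opening: 0.0368
t 13.075 pos [ 0.5495 -0.0638  0.144 ] yaw 2.5862 q6 -2.304 tau6 0.06 op 0.0373
F [-3.88  0.47  4.44] M [ 0.18   1.142 -0.06 ] Mz [-0.074 -0.097 -0.084 -0.003 -0.041]
```

```bash
python3 -m pendant '[[[0.03,0,0,0.0001,0,0,1],[0.03,0,0,0.0001,0,0,2]]]'
python3 - <<'E'
from h import *
feel(5)
E
```

```text
time_s: 13.32
position: [0.5495, -0.0637, 0.1439]
tcp_rot: [-3.14, -0.001, 2.55]
wrist_force: [-3.7, 0.7, 5.8]
opening: 0.0374
t 13.575 pos [ 0.5495 -0.0638  0.1439] yaw 2.5515 q6 -2.339 tau6 -0.125 op 0.0369
F [-3.94  1.05  4.79] M [0.258 1.16  0.112] Mz [0.176 0.065 0.123 0.069 0.127]
```

The stop is felt at 2.93 rad turned: Mz jumps from -0.06 to +0.11, so a resisting screw shows as positive Mz. That fits the stop at 3.0 with a start near 0.07. I release and go up.

```bash
python3 -c "
from h import *
cv2.imwrite('pics/w6.png',robot.read_camera('wrist'))"
python3 -m pendant '[[[0.06,0,0,0,0,0,0],[0.087,0,0,0,0,0,0],[0.087,0,0,0,0,0,0],[0.087,0,0,0,0,0,0]]]'
python3 -m pendant '[[[0.087,0,0,-0.03,0,0,-10],[0.087,0,0,-0.07,0,0,-20],[0.087,0,0,-0.07,0,0,-30],[0.087,0,0,-0.07,0,0,-40],[0.087,0,0,-0.07,0,0,-40]]]'
python3 - <<'E'
from h import *
go([.608,.0755,.21])
cv2.imwrite("pics/w7.png",robot.read_camera("wrist"))
E
```

```text
time_s: 14.12
position: [0.5497, -0.0638, 0.1437]
tcp_rot: [-3.14, -0.001, 2.551]
wrist_force: [-0.5, 0.7, -0.2]
opening: 0.0696
time_s: 14.75
position: [0.5499, -0.0637, 0.2138]
tcp_rot: [-3.141, -0.001, -3.036]
wrist_force: [0.2, -0.1, 0.3]
opening: 0.0872
t 14.75 pos [ 0.5499 -0.0637  0.2138] rpy [-3.1412e+00 -1.2000e-03 -3.0358e+00] q [ 0.178  0.286 -0.211  0.    -1.075 -1.643] F [ 0.17 -0.14  0.28] M [0.043 0.03  0.009] op 0.0872
tool shift [-0.0725  0.1323  0.0036]
level rotvec [-0.02 -0.07  0.  ]
```

View pics/w6.png

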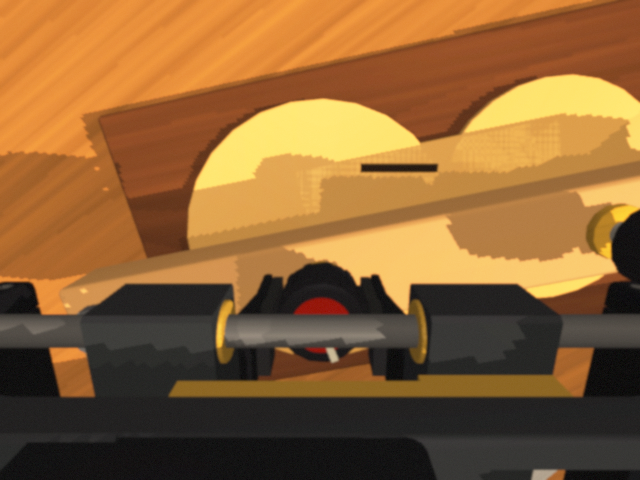

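View pics/w7.png

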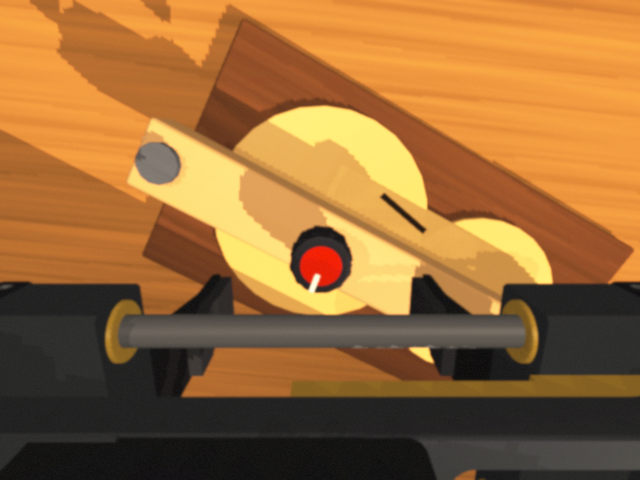

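The white line kept its place against the jaws, (333, 352) in the grip, so nothing slipped. After release it lies at (316, 283) and the right knob is turned about half a turn. Now the left knob.

```bash
python3 -m pendant '[[[0.087,-0.018,0.033,0,0,0,-10],[0.087,-0.036,0.066,0,0,0,-20],[0.087,-0.054,0.099,0,0,0,-30],[0.087,-0.072,0.132,0.0,0,0,-40],[0.087,-0.072,0.132,0,0,0,-50]]]'
python3 -m pendant '[[[0.087,0,0,0,0,0,-10],[0.087,0,0,0,0,0,-20],[0.087,0,0,0,0,0,-30],[0.087,0,0,0,0,0,-30]]]'
python3 - <<'E'
from h import *
m=robot.camera_model("wrist");im=robot.read_camera("wrist")
go([.607,.075,.151])
for s,p in red(im,300): print(s,p,ray(m,*p,.161))
cv2.imwrite("pics/w8.png",im)
E
```

```text
time_s: 15.42
position: [0.6085, 0.0775, 0.2128]
tcp_rot: [3.141, -0.001, -2.158]
wrist_force: [-0.9, 0.0, -0.4]
opening: 0.0871
time_s: 15.92
position: [0.6085, 0.0775, 0.2124]
tcp_rot: [3.14, -0.001, -1.639]
wrist_force: [0.3, 0.3, -0.2]
opening: 0.0871
t 15.975 pos [0.6085 0.0775 0.2125] rpy [ 3.1396e+00 -9.0000e-04 -1.6394e+00] q [ 0.39   0.387 -0.064 -0.    -1.122 -0.459] F [ 0.49 -0.08 -0.11] M [0.02  0.056 0.015] op 0.0871
tool shift [0.0025 0.0012 0.0615]
level rotvec [ 0.11 -0.05 -0.  ]
[399   0  44  16 515] [420.23495146   6.07378641] [ 0.55164307 -0.05362333  0.161     ]
[ 302  246   45   42 1395] [322.72616487 266.00430108] [0.60719426 0.07508555 0.161     ]
```

View pics/w8.png

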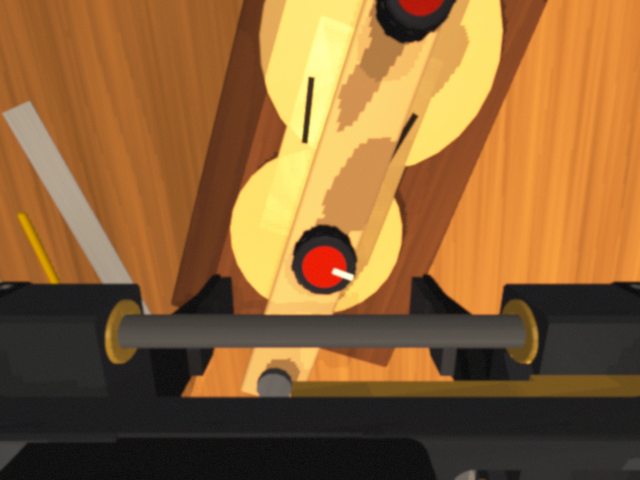

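The left knob is at (323, 266), which gives (0.607, 0.075) and agrees with the press geometry. I descend and grip.

```bash
python3 -m pendant '[[[0.087,0.0025,0.001,0.02,0,0,0],[0.087,0.0025,0.001,0.04,0,0,0],[0.087,0.0025,0.001,0.061,0,0,0],[0.065,0.0025,0.001,0.061,0,0,0],[0.05,0.0025,0.001,0.061,0,0,0]]]'
python3 -c "
from h import *
go([.607,.075,.151])"
```

```text
time_s: 16.6
position: [0.6078, 0.0751, 0.1523]
tcp_rot: [3.141, -0.001, -1.641]
wrist_force: [-0.3, -0.0, -0.3]
opening: 0.0743
t 16.6 pos [0.6078 0.0751 0.1523] rpy [ 3.1411e+00 -7.0000e-04 -1.6406e+00] q [ 0.387  0.438 -0.146  0.001 -0.988 -0.457] F [-0.27 -0.02 -0.28] M [ 0.069  0.059 -0.011] op 0.0743
tool shift [0.0001 0.0008 0.0013]
level rotvec [ 0.03 -0.04 -0.  ]
```

```bash
python3 -m pendant '[[[0.03,0,0.0008,0.001,0,0,0],[0.03,0,0.0008,0.001,0,0,0],[0.03,0,0.0008,0.001,0,0,0],[0.03,0,0.0008,0.001,0,0,0],[0.03,0,0.0008,0.001,0,0,0]]]'
python3 -m pendant '[[[0.03,0,0,0,0,0,0],[0.03,0,0,0,0,0,0]]]'
python3 - <<'E'
from h import *
feel(5)
E
python3 -m pendant '[[[0.03,0,0,0.0002,0,0,4],[0.03,0,0,0.0004,0,0,8],[0.03,0,0,0.0005,0,0,12]]]'
python3 - <<'E'
from h import *
feel(6)
E
```

```text
time_s: 17.23
position: [0.6068, 0.0752, 0.1515]
tcp_rot: [3.141, -0.001, -1.641]
wrist_force: [-2.3, 0.7, 1.9]
opening: 0.0376
time_s: 17.48
position: [0.6068, 0.0752, 0.1516]
tcp_rot: [3.141, -0.001, -1.641]
wrist_force: [-1.6, -0.7, 0.2]
opening: 0.0376
t 17.725 pos [0.6068 0.0752 0.1516] yaw -1.6407 q6 -0.458 tau6 0.023 op 0.0375
F [-0.66  0.09  0.95] M [ 0.135  0.368 -0.04 ] Mz [-0.048 -0.03  -0.006 -0.05  -0.063]
time_s: 18.1
position: [0.6069, 0.0752, 0.151]
tcp_rot: [3.141, -0.001, -1.852]
wrist_force: [-0.4, 0.0, 0.1]
opening: 0.0378
t 18.4 pos [0.6069 0.0752 0.151 ] yaw -1.8494 q6 -0.667 tau6 0.039 op 0.0374
F [-0.49  0.18  0.57] M [ 0.085  0.247 -0.059] Mz [-0.078 -0.036 -0.055 -0.073 -0.053 -0.062]
```

```bash
python3 -m pendant '[[[0.03,0,0,0.0002,0,0,4],[0.03,0,0,0.0004,0,0,8]]]'
python3 - <<'E'
from h import *
feel(4)
E
python3 -m pendant '[[[0.03,0,0,0.0001,0,0,2],[0.03,0,0,0.0002,0,0,4]]]'
python3 - <<'E'
from h import *
feel(5)
E
```

```text
time_s: 18.65
position: [0.6069, 0.0752, 0.1507]
tcp_rot: [3.141, -0.001, -1.99]
wrist_force: [0.0, -0.9, 0.9]
opening: 0.037
t 18.85 pos [0.6069 0.0752 0.1507] yaw -1.9876 q6 -0.805 tau6 0.046 op 0.0378
F [-0.78  0.11  0.52] M [ 0.088  0.221 -0.031] Mz [-0.034 -0.006 -0.019 -0.067]
time_s: 19.1
position: [0.607, 0.0752, 0.1505]
tcp_rot: [3.141, -0.001, -2.059]
wrist_force: [-0.8, 0.6, 0.5]
opening: 0.0372
t 19.35 pos [0.607  0.0751 0.1505] yaw -2.0575 q6 -0.875 tau6 0.061 op 0.0373
F [-0.63 -0.33  0.97] M [ 0.076  0.204 -0.069] Mz [-0.04  -0.048 -0.056 -0.083 -0.115]
```

Turned 0.42, still light.

```bash
python3 -m pendant '[[[0.03,0,0,0.0001,0,0,2],[0.03,0,0,0.0002,0,0,4]]]'
python3 - <<'E'
from h import *
feel(5)
E
python3 -m pendant '[[[0.03,0,0,0.0001,0,0,2],[0.03,0,0,0.0002,0,0,4]]]'
python3 - <<'E'
from h import *
feel(5)
E
```

```text
time_s: 19.6
position: [0.607, 0.0751, 0.1503]
tcp_rot: [3.141, -0.001, -2.129]
wrist_force: [0.1, 1.0, 1.5]
opening: 0.0377
t 19.85 pos [0.607  0.0751 0.1503] yaw -2.1275 q6 -0.945 tau6 0.06 op 0.0375
F [-0.73 -0.43  1.01] M [ 0.026  0.156 -0.045] Mz [-0.022 -0.014 -0.032 -0.075 -0.082]
time_s: 20.1
position: [0.607, 0.0751, 0.1502]
tcp_rot: [3.142, -0.001, -2.199]
wrist_force: [-0.1, -0.6, 0.6]
opening: 0.0374
t 20.35 pos [0.607  0.0751 0.1501] yaw -2.1974 q6 -1.014 tau6 0.054 op 0.0374
F [-0.28 -0.05  1.57] M [ 0.005  0.154 -0.035] Mz [-0.055 -0.016 -0.016 -0.037 -0.053]
```

```bash
python3 -m pendant '[[[0.03,0,0,0.0001,0,0,2],[0.03,0,0,0.0002,0,0,4]]]'
python3 - <<'E'
from h import *
feel(5)
E
python3 -m pendant '[[[0.03,0,0,0.0001,0,0,2],[0.03,0,0,0.0002,0,0,4]]]'
python3 - <<'E'
from h import *
feel(5)
E
```

```text
time_s: 20.6
position: [0.607, 0.0751, 0.15]
tcp_rot: [3.142, -0.001, -2.269]
wrist_force: [0.0, 1.0, 1.9]
opening: 0.0372
t 20.85 pos [0.607  0.0751 0.15  ] yaw -2.2673 q6 -1.084 tau6 -0.007 op 0.0374
F [-0.33 -0.04  1.72] M [ 0.074  0.265 -0.009] Mz [ 0.006 -0.017 -0.044 -0.007  0.017]
time_s: 21.1
position: [0.6069, 0.0752, 0.1498]
tcp_rot: [3.142, -0.001, -2.339]
wrist_force: [-0.7, 1.2, 1.8]
opening: 0.0375
t 21.35 pos [0.607  0.0752 0.1498] yaw -2.3372 q6 -1.154 tau6 -0.074 op 0.0374
F [-0.64  0.17  2.21] M [0.146 0.346 0.062] Mz [0.039 0.048 0.067 0.063 0.094]
```

The left screw binds: Mz rises from -0.04 to -0.01 to +0.06 over two steps, about 0.9 N m/rad, and tau6 swings by 0.13 N m. I stop here and turn back 40°.

```bash
python3 -m pendant '[[[0.03,0,0,-0.0004,0,0,-8],[0.03,0,0,-0.0007,0,0,-16],[0.03,0,0,-0.0011,0,0,-24],[0.03,0,0,-0.0014,0,0,-32],[0.03,0,0,-0.0018,0,0,-40]]]'
python3 - <<'E'
from h import *
feel(5)
cv2.imwrite("pics/w9.png",robot.read_camera("wrist"))
E
```

```text
time_s: 21.98
position: [0.6068, 0.0751, 0.1516]
tcp_rot: [3.141, -0.0, -1.635]
wrist_force: [-0.2, 0.5, 2.5]
opening: 0.037
t 22.225 pos [0.6068 0.0752 0.1516] yaw -1.6412 q6 -0.458 tau6 -0.014 op 0.0372
F [-1.36  0.55  1.71] M [0.161 0.482 0.007] Mz [ 0.039  0.001  0.039 -0.016 -0.027]
```

Back at the starting yaw (-1.641). I release, go up and check.

```bash
python3 -m pendant '[[[0.087,0,0,0,0,0,0],[0.087,0,0,0,0,0,0],[0.087,0,0,0,0,0,0],[0.087,0,0,0,0,0,0]]]'
python3 -m pendant '[[[0.087,0,0,-0.03,0,0,0],[0.087,0,0,-0.06,0,0,0],[0.087,0,0,-0.09,0,0,0],[0.087,-0.03,0,-0.11,0,0,0],[0.087,-0.06,0,-0.11,0,0,0]]]'
python3 -m pendant '[[[0.087,0,0,0,0,0,0],[0.087,0,0,0,0,0,0]]]'
python3 - <<'E'
from h import *
go(None)
cv2.imwrite("pics/w10.png",robot.read_camera("wrist"))
cv2.imwrite("pics/t10.png",robot.read_camera("top"))
E
```

```text
time_s: 22.78
position: [0.6069, 0.0751, 0.1515]
tcp_rot: [3.141, -0.001, -1.641]
wrist_force: [0.7, 0.4, 0.4]
opening: 0.0693
time_s: 23.4
position: [0.6122, 0.1357, 0.264]
tcp_rot: [-3.138, 0.002, -1.642]
wrist_force: [0.6, -0.2, -0.4]
opening: 0.0869
time_s: 23.65
position: [0.6121, 0.1354, 0.264]
tcp_rot: [-3.138, 0.001, -1.642]
wrist_force: [0.4, -0.1, -0.2]
opening: 0.0869
t 23.65 pos [0.6121 0.1354 0.264 ] rpy [-3.1380e+00  1.3000e-03 -1.6418e+00] q [ 4.76e-01  3.72e-01  4.50e-02  1.00e-03 -1.24e+00 -5.47e-01] F [ 0.39 -0.05 -0.2 ] M [0.037 0.089 0.019] op 0.0869
level rotvec [-0.21  0.07 -0.  ]
```

View pics/w10.png

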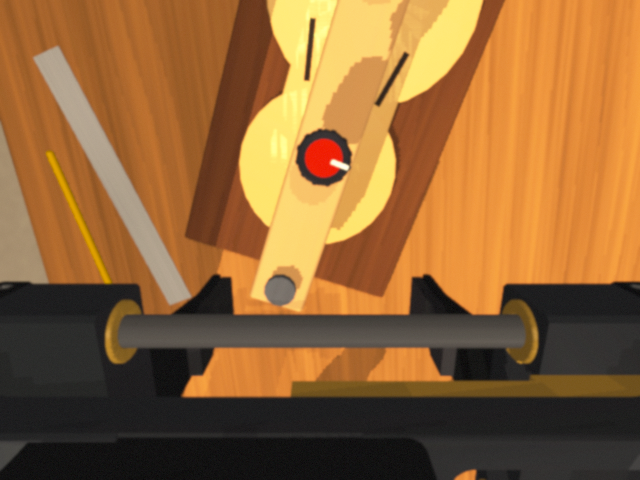

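View pics/t10.png

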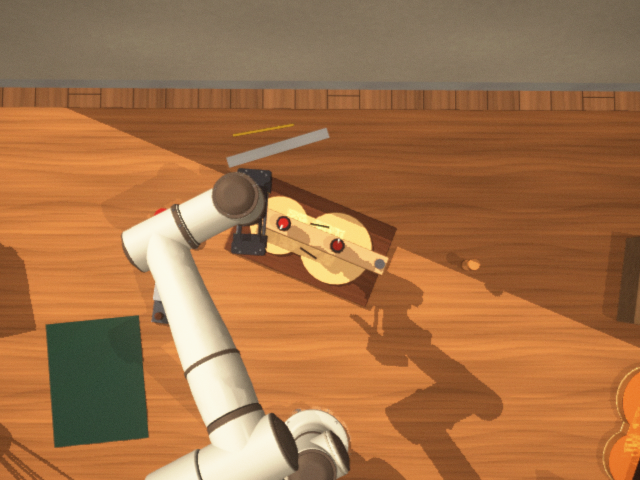

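View pics/w9.png

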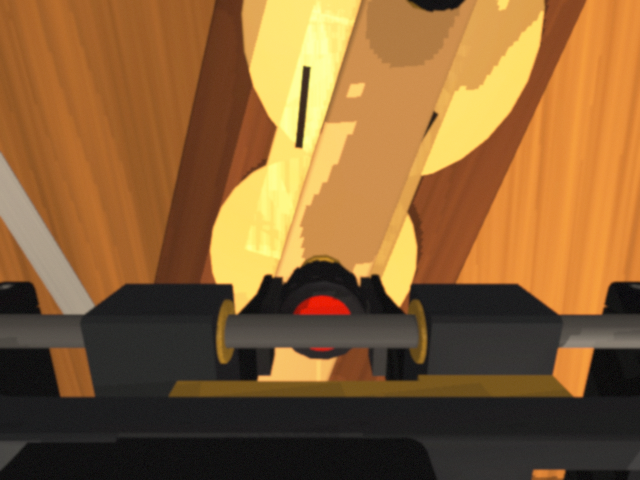

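The left knob's line points the same way as before: (323,266)→(343,275) then, (324,158)→(341,165) now. The right knob's line is turned round, the fingers are free, and nothing loose has moved.

```bash
python3 -c "
from h import *
robot.finish_job()"
```

```text
the job is handed in; nothing more can be done
```

I tried both screws and handed the job in at about 24 s: the left screw has the crossed thread, and the right one is sound and wound fully home.

- **Right screw (sound):** It stayed at the light drag for 2.9 rad. The firm stop was then felt at 2.93 rad turned, where the torque jumped by 0.17 N m. The white line showed no slip in the grip.
- **Left screw (crossed):** It began to bind at about 0.6 rad turned, with the torque rising about 0.1 N m over two 4° steps (roughly 6 N on the thread by my estimate). I stopped there and turned it back exactly as far. Its white line points the same way as before.

At the end the gripper was open, clear and above the press, with about zero wrist force. The spool clamp stood where it was. The jar and block plane were partly hidden by the arm in the last top view, but what showed of them was in place.

Two readings disagreed:
- **Moment sign:** Light drag read as about -0.06 N m when standing still, and real resistance showed as a rise towards positive. I only understood this at the right screw's stop.
- **False alarm:** On the right screw one set of readings reached -0.12 N m at about 0.9 rad and looked like binding. Further small steps did not bear it out.

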